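# Hold a scroll roller against its end knob for fastening

## Robot

A 6-joint arm with a two-finger parallel gripper is mounted at the origin on the work surface. World frame = base frame: x ahead of the robot, y to its left, z up, the work surface at z = 0. Lengths are in m, angles in rad, forces in N, time in s.
With the tool pointing down it reaches from about 0.3 to 0.75 m from the base axis. Payload 8.5 kg.
Tool frame: the origin (TCP) lies at the very end of the fingers, on their centre line; the grasp point (between the pads) lies 19 mm behind it; z points along the fingers, y is the line along which they close (so a half turn about z gives the same grasp; the last joint's range is limited). The gripper opens to 85 mm and grips with 20 to 120 N. Pads are 22 mm wide; open, the fingers measure 114 mm over their backs; the gripper's body (76 mm by 85 mm) begins 54 mm behind the grasp point. The pads swing forward as they close: fully open they stand 13 mm farther back than shut.
Start: joints at [-1.512, 0.381, 1.297, -0, 1.464, -0.215], TCP at [0.149, -0.529, 0.206] pointing down, gripper open.
Joint ranges: [-3.11, 3.11], [-0.89, 2.33], [0.22, 2.48], [-1.42, 4.56], [0.17, 2.85], [-2.88, 2.88]. Speed limits (rad/s): [2.39, 2.39, 3.14, 3.14, 3.14, 3.14].

## Interface

Orientations are given as a unit quaternion [x, y, z, w].
In Python, from plant import manip, planner, monitor, vision gives the robot as it stands. Calls block until the motion is done:
- manip.move_to(position, orientation): joint-space move of the TCP to a pose.
- manip.servo_line(position, speed=0.15, attitude=None, stop_force=None): straight line of the TCP; attitude=None keeps the orientation; speed is the mean speed in m/s. With stop_force (N) it stops when the force on the tool has changed by that much, and returns True; else False.
- manip.move_joints(angles): joint-space move.
- manip.move_gripper(opening, squeeze=None): finger opening in m; squeeze is the grip in N (None keeps the last); returns when the fingers have stopped.
- manip.sleep(seconds).
- planner.inverse_kinematics(position, orientation): joint angles nearest the present ones, or None.
- monitor.sense(): the state.
- vision.capture(name): name is "side" or "top"; returns a dict with "color" (480x640x3 uint8, blue, green, red), "depth" (480x640 float32, m along the optical axis (not along the pixel's ray), 0 where there is no reading), "vfov" (degrees; the focal length in pixels is half the picture's height over the tangent of half this angle, whatever the lens; pixels are square), "cx", "cy" (the principal point, pixels), "R" (3x3) and "t" (3): a world point X has camera coordinates R X + t. Camera axes: x right, y down, z forward; pixel columns grow to the right and rows downward; lengths in m; the calibration is good to about 2 mm. A picture is of the moment at which its call begins.
A pose or a line that the arm cannot do raises manip.MotionError and nothing moves.
- manip.close_job(): hands the job in; it is judged then, once.
The state is a dict: "time": time; "q": joint angles; "joint_velocities": joint speeds; "tau": joint torques, N m; "ee_pos": TCP position; "ee_rot": TCP orientation; "wrist_force": force on the tool from outside, world axes, zero at the start; "moment": the same for the moment, N m; "grip_width": finger opening in m; "grip_force": force on a finger pad.
Only numpy, scipy, OpenCV 4.12 (cv2) and the standard library are available. Lean on these libraries where they do the work, as an engineer would, in place of code of your own. Each camera call takes 0.05 s, during which the arm holds its last target. There are 200 camera calls.

## Task

The wooden scroll roller is standing on its bare end: lay it on its side in the two V blocks of the jig, with its bare end towards the knob that waits in the end stop. Slide it home and press its bare end against that waiting knob with a steady push of about 10 newtons (not under 5, not over 18), and finish while you are still holding it pressed there, without letting up, so that I can drive the screw that fastens the knob. Go gently, neither dropping the roller into the jig nor ramming it against the stop, and leave the other things on the bench where they are.

Things in the scene. Friction and masses are not known exactly. Their poses are not given: they have to be found in the camera images.
- roller: wooden scroll roller: straight rod 34 mm in diameter, 202 mm long, with a turned knob (disc 40 mm in diameter, 16 mm thick) fastened on one end; about 0.18 kg. Starts standing loose on its bare end, knob on top. Origin: centre of the bare end's face; z axis along the rod towards the knob (its underside at z = 202 mm, its outer face at 218 mm)
- jig: roller jig, fixed: plywood board 270 mm (x) by 110 mm (y), 18 mm thick, carrying two V blocks and an end stop. Origin: centre of the underside, on the bench; z up; x along the Vs towards the stop. A roller lying in the Vs has its axis along x, at y = 0, 85 mm above the bench. Over x below -45 mm there is nothing but the board, so the knob end of a lying roller is free all round
- stop: rigid end stop of the jig: a wooden plate 16 mm thick (jig x = 118 to 134 mm), 100 mm wide, its top 125 mm above the bench, with the second knob (disc 40 mm in diameter, 16 mm thick) held in it on the roller's axis, facing the V blocks. Its frame coincides with the jig's
- stop_face (a point): centre of the flat face of the waiting knob in the end stop, which the roller's bare end is pressed against: jig x = 102 mm, y = 0, 85 mm above the bench; axes as the jig's. Rigid, with no spring
- glue: bystander: glue bottle, 52 mm in diameter, 130 mm high, standing; origin at the centre of its underside
- screwdriver: bystander: screwdriver 190 mm long, lying along its x axis; origin under its middle
- pot: bystander: white ceramic pot with lid, 80 mm in diameter, 70 mm high; origin at the centre of its underside
- weight: bystander: dark steel paperweight bar 85 x 32 x 22 mm; origin at the centre of its underside
- vee_far (a point): on the axis of a lying roller, over the middle of the V block nearer the end stop: jig x = +65 mm, y = 0, 85 mm above the bench; axes as the jig's. Each block is wooden, 20 mm long (x), 78 mm wide, its top 87 mm above the bench, with a 90 degree V open upwards
- vee_near (a point): the same point of the other V block: jig x = -35 mm, y = 0, 85 mm above the bench

How it is judged:
By the outcome, as a careful person would: the job done as asked, in the order asked, and still so for the second after the job is handed in, while the arm keeps its last pose, push and grip.
It also fails if it takes over 61 s, if anything falls off the work surface, if the arm or the gripper's body presses on something with over 40 N, if the wrist force passes 120 N, or if a joint passes its speed limit or range.

## Working session

There is one attempt and no reset: what is moved stays moved. The work goes in short steps, each a Python script; the robot and the scene stay as the last script left them, time stands still between calls to the robot, and variables do not carry over. Pictures are saved under pics/ and viewed, at most 10 in all, crops included, and the job is handed in when it is done.

```bash
mkdir -p pics; ls; python3 - <<'E'
from plant import manip, planner, monitor, vision
import cv2,numpy as np
for n in("side","top"):
    c=vision.capture(n); cv2.imwrite(f"pics/{n}0.png",c["color"]); np.savez(f"pics/{n}0.npz",**c)
    print(n,c["vfov"],c["cx"],c["cy"],c["R"].round(3).tolist(),c["t"].round(3).tolist())
s=monitor.sense(); print(s["time"],s["ee_rot"],s["grip_width"])
E
```

```text
pics
side 51.90488793668455 317.44050657030317 240.0011362130969 [[-0.999, -0.051, -0.0], [-0.039, 0.78, -0.624], [0.032, -0.623, -0.781]] [0.621, 0.067, 1.411]
top 56.342218447990646 322.84265034636223 237.8371678624509 [[-0.025, -1.0, 0.0], [-0.996, 0.025, -0.087], [0.087, -0.002, -0.996]] [0.013, 0.621, 1.059]
0.1 [ 9.90646019e-01  1.36455138e-01  5.50838375e-05 -6.76082521e-04] 0.08515310315799922
```

View pics/side0.png

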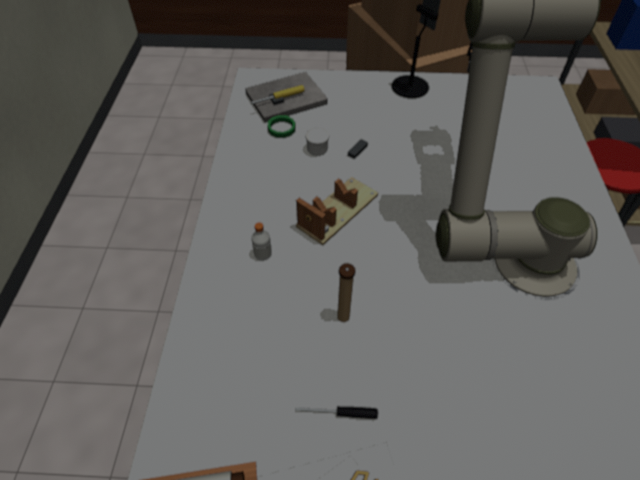

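View pics/top0.png

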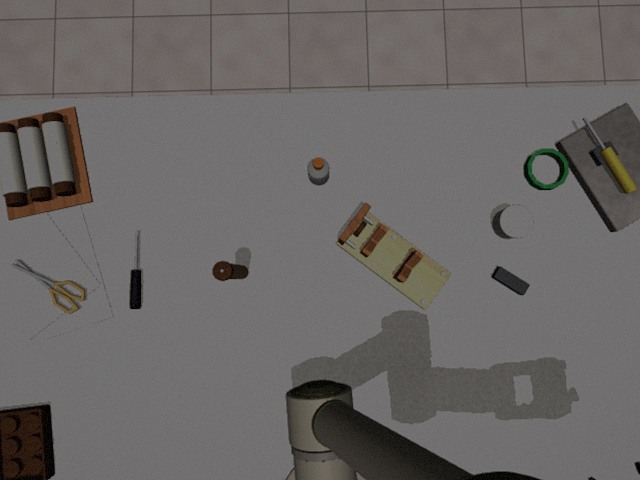

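The side view shows the roller with its knob at (347,270) and base at (344,318), and the jig with its stop at (311,217). In the top view the knob is at (222,270), the stop at (354,224), the board's free end at (438,290) and the glue at (318,170). Next I'll measure these from depth.

```bash
cat > h.py <<'E'
import numpy as np,cv2
def cloud(c):
    d=np.asarray(c["depth"],float); f=240/np.tan(np.radians(float(c["vfov"]))/2)
    v,u=np.mgrid[:480,:640]
    P=np.stack([(u-c["cx"])*d/f,(v-c["cy"])*d/f,d],-1)
    W=(P-c["t"])@c["R"]; W[d==0]=np.nan
    return W
E
python3 - <<'E'
from h import *
C={n:np.load(f"pics/{n}0.npz") for n in("top","side")}
W={n:cloud(c) for n,c in C.items()}
def box(w,u0,u1,v0,v1,z0,z1):
    p=w[v0:v1,u0:u1].reshape(-1,3); return p[(p[:,2]>z0)&(p[:,2]<z1)]
t=W["top"];s=W["side"]
print("bench",np.nanmedian(t[300:330,200:260,2]),np.nanmedian(s[330:360,260:300,2]))
for n,p in(("knobtop",box(t,200,260,250,290,.205,.235)),("knobside",box(s,325,365,255,285,.205,.235))):
    print(n,len(p),cv2.minEnclosingCircle(p[:,:2].astype(np.float32)),np.median(p,0))
p=box(s,325,365,280,325,.03,.19);print("rod side",np.median(p,0),len(p))
for z0,z1 in((.03,.07),(.07,.11),(.11,.15),(.15,.19)):
    q=p[(p[:,2]>z0)&(p[:,2]<z1)];print(z0,len(q),q.mean(0).round(4))
for n,w,b in(("top",t,(325,460,195,315)),("side",s,(290,385,175,245))):
    bd=box(w,*b,.010,.15); r=cv2.minAreaRect(bd[:,:2].astype(np.float32)); print(n,"all",r,cv2.boxPoints(r).tolist())
    st=box(w,*b,.112,.135); r=cv2.minAreaRect(st[:,:2].astype(np.float32)); print(n,"stop",len(st),r,st.mean(0))
    vb=box(w,*b,.075,.1); print(len(vb),vb.mean(0))
for n,b in(("glue",(300,335,150,190)),("pot",(485,540,200,245))): 
    q=box(t,*b,.04,.2);print(n,q.mean(0),q[:,2].max())
E
python3 - <<'E'
import cv2
i=cv2.imread('pics/top0.png')[190:320,320:470]
cv2.imwrite('pics/c1.png',cv2.resize(i,None,fx=4.6,fy=4.6,interpolation=cv2.INTER_CUBIC))
E
```

```text
bench -8.073788236054297e-05 -0.0006547058428032536
knobtop 328 ((0.5449178218841553, 0.20031364262104034), 0.019962983205914497) [0.54482415 0.19954722 0.21756025]
knobside 235 ((0.5458873510360718, 0.20294849574565887), 0.021513527259230614) [0.5440729  0.20613551 0.21705005]
rod side [0.54528313 0.21615642 0.11414219] 468
0.03 101 [0.5445 0.2152 0.0497]
0.07 117 [0.5452 0.2146 0.0896]
0.11 120 [0.5449 0.215  0.1297]
0.15 130 [0.5451 0.2149 0.1693]
top all ((0.5690760612487793, -0.17170873284339905), (0.2704600691795349, 0.1104530394077301), 51.50265121459961) [[0.44167596101760864, -0.2431674301624298], [0.5281205773353577, -0.3119220733642578], [0.69647616147995, -0.10025003552436829], [0.6100315451622009, -0.03149539232254028]]
top stop 328 ((0.6464518904685974, -0.07310014963150024), (0.01613040082156658, 0.09912125766277313), 51.346927642822266) [ 0.64581872 -0.07258367  0.12470005]
452 [ 0.5854597  -0.14897579  0.08546284]
side all ((0.5683640837669373, -0.16955070197582245), (0.2758767902851105, 0.11420052498579025), 51.80466842651367) [[0.4381951689720154, -0.2426498532295227], [0.5279461741447449, -0.3132651150226593], [0.6985329985618591, -0.09645155072212219], [0.6087819933891296, -0.025836288928985596]]
side stop 227 ((0.6463837027549744, -0.0701984316110611), (0.0193896796554327, 0.09736070036888123), 51.190189361572266) [ 0.64563751 -0.06795538  0.12209162]
397 [ 0.60729007 -0.11659706  0.08479201]
glue [0.77340306 0.00538577 0.09340453] 0.13424252522507865
pot [ 0.64596498 -0.45251251  0.06724873] 0.07582039931655266
```

View pics/c1.png

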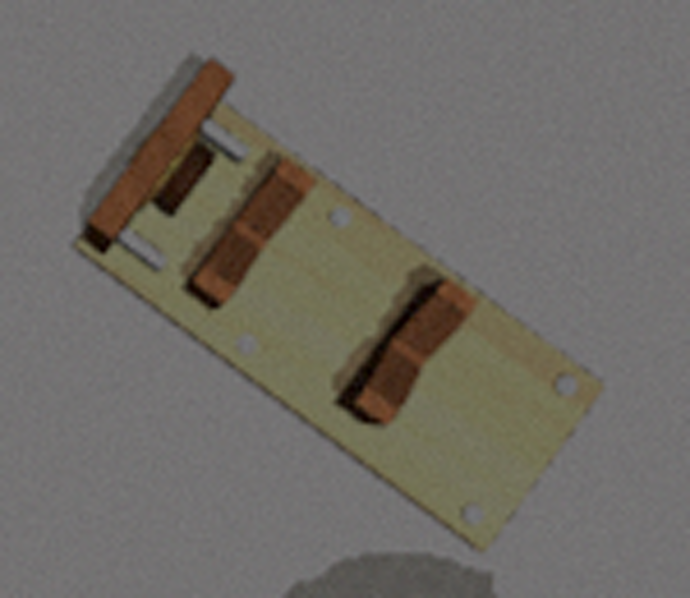

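The crop (4.6x, offset (320,190)) shows the stop and waiting knob at upper left and the V blocks at about (250,235) and (410,355). That puts the jig centre at (0.569, -0.1715) with a yaw of 51.5°, and the roller at (0.545, 0.200). Next I'll check which grasp directions the arm can reach.

```bash
cat >> h.py <<'E'
from scipy.spatial.transform import Rotation as Ro
K=np.array([0,0,1.]); yaw=np.radians(51.5); X=np.array([np.cos(yaw),np.sin(yaw),0])
J=np.array([.569,-.1715,0]); RO=np.array([.545,.2005,0])
def att(d,k,a,s):   # d approach, k rod axis toward knob
    z=d*np.cos(a)-k*np.sin(a); y=s*np.cross(k,d); x=np.cross(y,z)
    return Ro.from_matrix(np.stack([x,y,z],1))
def tcp(g,R): return g+.019*R.as_matrix()[:,2]
E
python3 - <<'E'
from h import *
from plant import planner
for a in(0,20,40):
  for s in(1,-1):
    for f in range(-180,180,20):
        d=np.array([np.cos(np.radians(f)),np.sin(np.radians(f)),0]); A=np.radians(a)
        R=att(d,K,A,s); g=RO+.172*K
        ik=lambda p,R: planner.inverse_kinematics(list(tcp(p,R)),R.as_quat().tolist())
        q=[ik(g-.11*d,R),ik(g,R),ik(g+.13*K,R)]
        if all(v is not None for v in q): print(a,s,f,np.round(q[0],2),np.round(q[1],2),np.round(q[2],2))
    Rp=att(-K,-X,A,s)
    for h in(.0,.06,.15):
        p=J-.07*X+.085*K-.02*X+h*K; v=ik(p,Rp); print(" place",a,s,h,None if v is None else np.round(v,2))
E
```

```text
0 1 -100 [ 0.61  1.18  0.56 -1.4   2.34  0.24] [ 0.5   1.03  0.96 -1.26  2.18  0.51] [ 0.5   0.88  0.88 -1.42  2.23  0.25]
0 1 -20 [0.72 0.71 2.11 4.24 1.42 1.29] [0.49 0.72 2.01 4.02 1.3  1.26] [0.49 0.42 1.92 4.15 1.07 0.92]
0 1 0 [0.4  0.79 2.48 3.55 1.69 1.62] [0.27 0.71 2.22 3.42 1.37 1.51] [0.27 0.34 2.11 3.49 0.9  1.35]
0 1 60 [-0.65  0.71  2.12  1.45  1.61  1.88] [-0.36  0.72  2.02  1.73  1.5   1.97] [-0.36  0.42  1.93  1.69  1.45  2.36]
0 1 80 [-0.57  0.77  1.75  1.24  1.8   2.16] [-0.35  0.76  1.77  1.42  1.67  2.18] [-0.35  0.53  1.69  1.46  1.71  2.49]
0 1 100 [-0.46  0.88  1.37  1.14  2.05  2.36] [-0.3   0.84  1.49  1.23  1.91  2.32] [-0.3   0.64  1.42  1.33  1.98  2.6 ]
0 1 120 [-0.33  1.02  0.98  1.13  2.32  2.53] [-0.22  0.93  1.22  1.11  2.17  2.41] [-0.22  0.77  1.15  1.27  2.26  2.69]
0 1 140 [-0.19  1.18  0.57  1.27  2.61  2.79] [-0.12  1.03  0.96  1.02  2.44  2.46] [-0.12  0.88  0.89  1.28  2.53  2.79]
 place 0 1 0.0 [-0.65  0.55  1.45 -0.    1.14  0.02]
 place 0 1 0.06 [-0.65  0.48  1.38 -0.    1.28  0.02]
 place 0 1 0.15 [-0.65  0.4   1.23 -0.    1.51  0.02]
0 
[... 5711 characters left out ...]
[-0.23  0.32  1.44  0.87  1.49 -0.18]
40 -1 100 [-0.37  0.62  1.34  0.72  1.7  -0.64] [-0.2   0.57  1.42  0.79  1.56 -0.56] [-0.2   0.45  1.24  0.82  1.78 -0.34]
40 -1 120 [-0.27  0.77  1.01  0.63  1.98 -0.72] [-0.14  0.67  1.22  0.67  1.82 -0.69] [-0.14  0.57  1.03  0.74  2.05 -0.49]
40 -1 140 [-0.15  0.92  0.68  0.54  2.26 -0.83] [-0.07  0.77  1.02  0.54  2.06 -0.86] [-0.07  0.68  0.82  0.65  2.3  -0.67]
40 -1 160 [-0.03  1.08  0.33  0.44  2.54 -0.99] [ 0.02  0.84  0.85  0.36  2.25 -1.09] [ 0.02  0.77  0.63  0.49  2.52 -0.92]
 place 40 -1 0.0 [-0.96  0.61  1.56  0.7   1.29  2.54]
 place 40 -1 0.06 [-0.96  0.53  1.5   0.68  1.4   2.64]
 place 40 -1 0.15 [-0.96  0.43  1.38  0.66  1.57  2.77]
```

```bash
cat > s1.py <<'E'
from h import *
from plant import manip,monitor,vision
A=np.radians(20); f=np.radians(-80); d=np.array([np.cos(f),np.sin(f),0])
R=att(d,K,A,1); q=R.as_quat().tolist(); g=RO+.172*K
manip.servo_line([.149,-.529,.40],speed=.25)
P=lambda p:list(tcp(p,R))
try: manip.move_to(P(g-.12*d+.2*K),q)
except manip.MotionError as e: print(e); manip.move_to(P(g-.1*d+.13*K),q)
manip.servo_line(P(g-.10*d),speed=.15)
manip.servo_line(P(g),speed=.08,stop_force=4)
s=monitor.sense(); print(s["time"],s["ee_pos"],P(g),s["wrist_force"])
for n in("side","top"): cv2.imwrite(f"pics/{n}1.png",vision.capture(n)["color"])
a=cv2.imread("pics/side1.png")[200:350,230:480];b=cv2.imread("pics/top1.png")[190:340,120:370]
cv2.imwrite("pics/g1.png",cv2.resize(np.hstack([a,b]),None,fx=1.6,fy=1.6))
E
python3 s1.py
```

```text
7.2333 [0.54805539 0.18335635 0.16543397] [np.float64(0.5481003423121642), np.float64(0.18291708501043186), np.float64(0.16550161727681229)] [ 0.98710152 -0.42790983 -0.17169127]
```

View pics/g1.png

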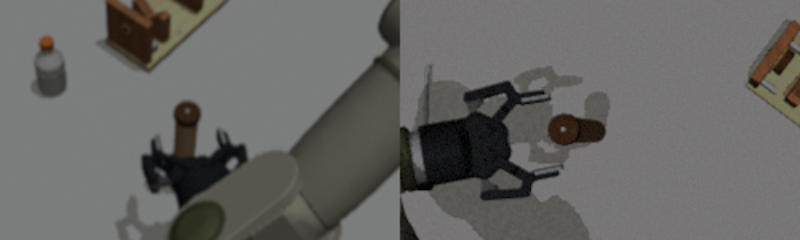

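The picture shows the open fingers straddling the rod, with the tips at about (553,97) and (560,172) and the knob at (565,129). They may be a little short, so I'll measure that with depth before closing.

```bash
python3 - <<'E'
from h import *
from plant import vision
c=vision.capture("top"); w=cloud(c)[190:340,120:300].reshape(-1,3)
f=np.radians(-80); d=np.array([np.cos(f),np.sin(f)]); l=np.array([-d[1],d[0]])
O=np.array([.548,.183])
m=(w[:,2]>.13)&(w[:,2]<.26); p=w[m]; al=(p[:,:2]-O)@d; la=(p[:,:2]-O)@l
for n,s in(("R",la>.03),("L",la<-.03)):
    i=np.where(s)[0]; i=i[np.argsort(-al[i])][:12]; print(n,np.c_[al[i],la[i],p[i,2]].round(3).tolist())
k=(p[:,2]>.21)&(abs(la)<.025)&(abs(al+.02)<.03); print("knob",np.median(al[k]),np.median(la[k]),k.sum())
E
```

```text
R [[-0.033, 0.05, 0.19], [-0.034, 0.043, 0.192], [-0.034, 0.046, 0.188], [-0.035, 0.048, 0.183], [-0.035, 0.048, 0.191], [-0.035, 0.05, 0.187], [-0.036, 0.046, 0.189], [-0.036, 0.044, 0.19], [-0.037, 0.044, 0.194], [-0.037, 0.048, 0.19], [-0.037, 0.046, 0.19], [-0.039, 0.046, 0.194]]
L [[-0.033, -0.042, 0.189], [-0.033, -0.044, 0.19], [-0.034, -0.048, 0.189], [-0.034, -0.046, 0.186], [-0.035, -0.044, 0.188], [-0.036, -0.046, 0.189], [-0.036, -0.048, 0.187], [-0.037, -0.043, 0.192], [-0.037, -0.045, 0.19], [-0.038, -0.047, 0.191], [-0.038, -0.043, 0.193], [-0.039, -0.045, 0.191]]
knob -0.017562118937761613 -0.00014528682628535243 316
```

```bash
python3 - <<'E'
from h import *
from plant import vision,manip,monitor
manip.move_gripper(.055)
print(monitor.sense()["grip_width"])
c=vision.capture("top"); w=cloud(c)[190:340,120:300].reshape(-1,3)
f=np.radians(-80); d=np.array([np.cos(f),np.sin(f)]); l=np.array([-d[1],d[0]])
O=np.array([.548,.183])
m=(w[:,2]>.13)&(w[:,2]<.26); p=w[m]; al=(p[:,:2]-O)@d; la=(p[:,:2]-O)@l
for n,s in(("R",la>.024),("L",la<-.024)):
    i=np.where(s)[0]; i=i[np.argsort(-al[i])][:8]; print(n,np.c_[al[i],la[i],p[i,2]].round(3).tolist())
i=c["color"][230:320,180:280]
cv2.imwrite("pics/g2.png",cv2.resize(i,None,fx=6,fy=6,interpolation=cv2.INTER_CUBIC))
E
```

```text
0.054990496505127134
R [[-0.024, 0.033, 0.187], [-0.025, 0.032, 0.183], [-0.025, 0.03, 0.184], [-0.027, 0.034, 0.183], [-0.027, 0.03, 0.187], [-0.027, 0.032, 0.184], [-0.028, 0.03, 0.191], [-0.028, 0.032, 0.187]]
L [[-0.025, -0.027, 0.185], [-0.025, -0.031, 0.187], [-0.025, -0.029, 0.185], [-0.026, -0.029, 0.191], [-0.026, -0.027, 0.187], [-0.027, -0.033, 0.183], [-0.027, -0.031, 0.188], [-0.028, -0.033, 0.187]]
```

View pics/g2.png

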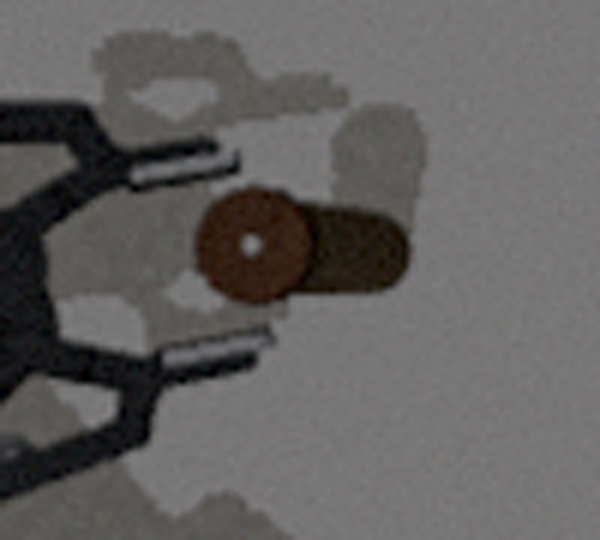

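The crop shows the bright pad tips ending at about (238,160) and (272,340). The rod's axis at pad height is near (272,245), so the fingers are about 17 mm shorter than I assumed at this opening. I'll advance along the tool axis and then grip.

```bash
sed -i 's/def tcp(g,R): return g+.019/def tcp(g,R): return g+.035/' h.py; cat > s2.py <<'E'
from h import *
from plant import manip,monitor,vision
A=np.radians(20); f=np.radians(-80); d=np.array([np.cos(f),np.sin(f),0])
R=att(d,K,A,1); g=RO+.172*K
print(manip.servo_line(list(tcp(g,R)),speed=.04,stop_force=4))
s=monitor.sense(); print(s["ee_pos"],s["wrist_force"])
c=vision.capture("top"); a=c["color"][230:320,180:280]
manip.move_gripper(.02,squeeze=70)
s=monitor.sense(); print(s["time"],s["grip_width"],s["grip_force"],s["wrist_force"])
c=vision.capture("top"); b=c["color"][230:320,180:280]
c=vision.capture("side"); e=c["color"][250:340,295:395]
cv2.imwrite("pics/g3.png",cv2.resize(np.hstack([a,b,e]),None,fx=2.6,fy=2.6,interpolation=cv2.INTER_CUBIC))
E
python3 s2.py
```

```text
False
[0.55074599 0.16790336 0.16005456] [ 0.42960148 -0.04187316 -0.53989359]
8.7667 0.032135150491889926 69.30939316749573 [-0.55939281  0.05223261  1.59219024]
```

View pics/g3.png

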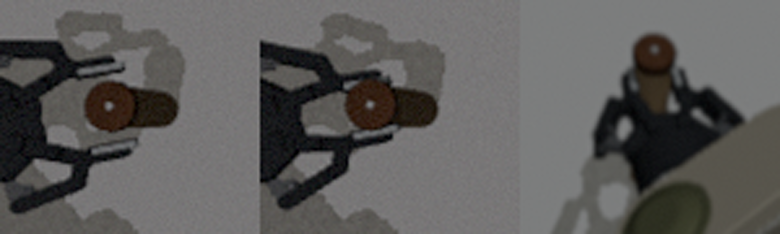

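It is gripped just under the knob, between the pads. Next I'll lift it, turn it and hold it above the jig.

```bash
cat > s3.py <<'E'
from h import *
from plant import manip,monitor,vision
A=np.radians(20); f=np.radians(-80); d=np.array([np.cos(f),np.sin(f),0])
R=att(d,K,A,1); g=RO+.172*K
manip.servo_line(list(tcp(g+.13*K,R)),speed=.10)
s=monitor.sense(); print(s["time"],s["wrist_force"],s["grip_width"])
Rp=att(-K,-X,A,1); G=J-.09*X+.085*K
m=J-.09*X+.30*K
manip.servo_line(list(tcp(m,Rp)),speed=.10,attitude=Rp.as_quat().tolist())
manip.servo_line(list(tcp(G+.05*K,Rp)),speed=.08)
s=monitor.sense(); print(s["time"],s["wrist_force"],s["grip_width"],s["grip_force"])
for n in("side","top"):
    c=vision.capture(n); np.savez(f"pics/{n}3.npz",**c)
    cv2.imwrite(f"pics/{n}3.png",c["color"])
a=cv2.imread("pics/side3.png")[140:290,270:430];b=cv2.imread("pics/top3.png")[190:340,310:470]
cv2.imwrite("pics/g4.png",cv2.resize(np.hstack([a,b]),None,fx=2.5,fy=2.5,interpolation=cv2.INTER_CUBIC))
t=cloud(np.load("pics/top3.npz"))[150:340,300:480].reshape(-1,3)
al=(t-J)@X; la=(t-J)@np.array([-X[1],X[0],0])
for x0 in range(-40,110,10):
    k=(al>x0/1000)&(al<x0/1000+.01)&(abs(la)<.025)&(t[:,2]>.135)
    if k.sum()>5:print(x0,k.sum(),np.percentile(t[k,2],90).round(4),((np.percentile(la[k],5)+np.percentile(la[k],95))/2).round(4),al[k].max().round(4))
E
python3 s3.py
```

```text
10.3167 [-0.6349623  -0.19693518 -1.17212963] 0.03160351424275024
16.7083 [ 0.88834837  0.18304153 -1.59110781] 0.03178833275848472 69.55043435096741
-40 74 0.1528 -0.0002 -0.0303
-30 74 0.1534 0.0001 -0.0201
-20 73 0.1526 0.0003 -0.01
-10 71 0.1527 -0.0 -0.0002
0 72 0.1532 0.0004 0.01
10 73 0.1529 -0.0001 0.0199
20 74 0.1529 0.0004 0.0299
30 70 0.1523 0.0004 0.0399
40 72 0.1528 0.0005 0.0499
50 74 0.1515 0.0003 0.0599
60 73 0.1522 0.0003 0.0699
70 72 0.1522 0.0006 0.0798
80 18 0.1519 -0.0002 0.0822
```

View pics/g4.png

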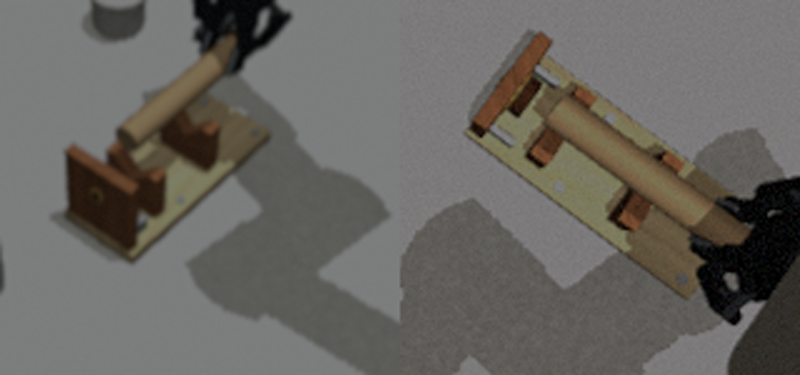

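The roller hangs level and on the jig's axis: lateral error under 0.5 mm, slope about 0.4°, bare end at jig x = 82 mm. I'll lower it, slide it close to the stop, loosen and regrip so it seats, then press.

```bash
cat > s4.py <<'E'
from h import *
from plant import manip,monitor,vision
A=np.radians(20); Rp=att(-K,-X,A,1); G=J-.09*X+.085*K
def st(n):
    s=monitor.sense(); w=np.array(s["wrist_force"]); p=np.array(s["ee_pos"])-.035*Rp.as_matrix()[:,2]-J
    print(n,round(s["time"],2),"grip jig x,z",p@X,p[2],"Fx,Fz",w@X,w[2],"gw",s["grip_width"]); return s
st("pre")
manip.servo_line(list(tcp(G+.008*K,Rp)),speed=.06); st("above")
print(manip.servo_line(list(tcp(G-.004*K,Rp)),speed=.01,stop_force=3)); s=st("down")
z=np.array(s["ee_pos"])
print(manip.servo_line(list(z+.013*X),speed=.02,stop_force=6)); st("slid")
manip.move_gripper(.042); st("open")
c=vision.capture("top")
t=cloud(c)[150:340,300:480].reshape(-1,3)
al=(t-J)@X; la=(t-J)@np.array([-X[1],X[0],0])
for x0 in range(-30,110,20):
    k=(al>x0/1000)&(al<x0/1000+.01)&(abs(la)<.02)&(t[:,2]>.09)
    if k.sum()>5:print(x0,k.sum(),np.percentile(t[k,2],90).round(4),((np.percentile(la[k],5)+np.percentile(la[k],95))/2).round(4),al[k].max().round(4))
E
python3 s4.py
```

```text
pre 16.81 grip jig x,z -0.09001628972205937 0.13521757508322604 Fx,Fz -0.6379903386367392 -1.8471166183710575 gw 0.03202873366348939
above 17.66 grip jig x,z -0.09000212541768378 0.09324658273336561 Fx,Fz -0.20253631245288625 -0.42507203979302854 gw 0.03172383932451225
True
down 18.48 grip jig x,z -0.08995765719412382 0.08423173758453173 Fx,Fz -0.9858242407576947 0.9633587272229396 gw 0.031634795075616305
False
slid 19.29 grip jig x,z -0.07686699821577495 0.08417333679940739 Fx,Fz -2.345857271389554 1.3627894605826096 gw 0.03194095302574003
open 19.56 grip jig x,z -0.07684760560198352 0.08422206084864173 Fx,Fz -0.2119874739178271 -0.7695417609965494 gw 0.042358990183819833
-30 65 0.1023 -0.0 -0.0201
-10 60 0.1021 0.0004 -0.0001
10 63 0.1027 0.0008 0.0198
30 59 0.1024 0.0005 0.0398
50 63 0.1026 0.0006 0.0599
70 62 0.1028 0.0011 0.0798
90 32 0.1033 0.0004 0.0951
```

The roller is seated level in both Vs, with its end at about x = 95 mm. Now I'll regrip and press slowly.

```bash
cat > s5.py <<'E'
from h import *
from plant import manip,monitor,vision
def st(n):
    s=monitor.sense(); w=np.array(s["wrist_force"]); p=np.array(s["ee_pos"])-J
    print(n,round(s["time"],2),"x",round(p@X,5),"Fx,Fl,Fz",(w@X).round(2),(w@[-X[1],X[0],0]).round(2),w[2].round(2),"gw",s["grip_width"],s["grip_force"]); return s
s=st("open"); z0=np.array(s["ee_pos"])
manip.move_gripper(.02,squeeze=80); manip.sleep(.2); st("grip")
print(manip.servo_line(list(z0+.015*X),speed=.008,stop_force=8))
for i in range(4): st("press"); manip.sleep(.3)
E
python3 s5.py
```

```text
open 19.61 x -0.0649 Fx,Fl,Fz -0.29 -0.25 -0.11 gw 0.041808311644625056 0.0
grip 20.05 x -0.06491 Fx,Fl,Fz -0.6 4.05 3.84 gw 0.03166648279912932 78.87463331222534
True
press 20.54 x -0.06485 Fx,Fl,Fz -2.28 0.96 5.49 gw 0.03151009568601874 79.35586452484131
press 20.84 x -0.06485 Fx,Fl,Fz -1.2 -0.33 3.82 gw 0.03128750733852733 79.32783365249634
press 21.14 x -0.06487 Fx,Fl,Fz -0.92 0.69 5.68 gw 0.03177616119106855 79.32795524597168
press 21.44 x -0.06486 Fx,Fl,Fz -1.89 -0.64 4.85 gw 0.03196607397057786 79.32714700698853
```

The line stopped early on a seating transient, before reaching the stop. I'll step forward under force readings instead.

```bash
cat > s6.py <<'E'
from h import *
from plant import manip,monitor
def F():
    v=[]
    for i in range(5): v.append(monitor.sense()["wrist_force"]); manip.sleep(.02)
    w=np.mean(v,0); return np.array([w@X,w@[-X[1],X[0],0],w[2]])
z=np.array(monitor.sense()["ee_pos"]); x=0
while x<.013 and monitor.sense()["time"]<50:
    f=F()
    if f[0]<-9: break
    x+=.0006 if f[0]>-4.5 else .0001
    manip.servo_line(list(z+x*X),speed=.008,stop_force=10)
    print(round(x*1e3,1),f.round(1))
manip.sleep(.5); s=monitor.sense()
print(x,F().round(2),s["time"],(np.array(s["ee_pos"])-J)@X,s["grip_width"])
E
python3 s6.py
```

```text
0.6 [-2.  -0.6  5. ]
1.2 [-4.2  2.6  5.6]
1.3 [-6.5  2.9  5.9]
1.4 [-7.2  3.6  6.4]
1.5 [-7.7  3.4  6.8]
1.6 [-8.2  3.8  6.9]
1.7 [-8.7  3.8  7. ]
0.0017000000000000001 [-9.23  3.97  7.02] 24.6917 -0.06445108573419911 0.03154502779349577
```

```bash
python3 - <<'E'
from h import *
from plant import vision
c=vision.capture("top")
t=cloud(c)[150:340,300:480].reshape(-1,3)
al=(t-J)@X; la=(t-J)@np.array([-X[1],X[0],0])
for x0 in range(60,140,4):
    k=(al>x0/1000)&(al<x0/1000+.004)&(abs(la)<.012)
    print(x0,k.sum(),np.percentile(t[k,2],[10,50,90]).round(4) if k.sum() else '')
c2=vision.capture("side")
a=c["color"][200:260,330:400];b=c2["color"][180:240,285:355]
cv2.imwrite("pics/g5.png",cv2.resize(np.hstack([a,b]),None,fx=5.6,fy=5.6,interpolation=cv2.INTER_CUBIC))
E
```

```text
60 20 [0.0983 0.1009 0.104 ]
64 20 [0.0975 0.1    0.1032]
68 18 [0.0985 0.1013 0.1032]
72 19 [0.0988 0.1006 0.1041]
76 22 [0.0298 0.1007 0.1041]
80 20 [0.0978 0.1002 0.1031]
84 19 [0.0971 0.1012 0.1033]
88 20 [0.0908 0.1007 0.1047]
92 23 [0.0199 0.0991 0.1032]
96 16 [0.0154 0.0182 0.0197]
100 16 [0.0191 0.1002 0.1046]
104 19 [0.1002 0.1037 0.1052]
108 20 [0.1003 0.1023 0.1054]
112 19 [0.1006 0.1047 0.1081]
116 18 [0.108  0.124  0.1261]
120 19 [0.1233 0.1253 0.127 ]
124 19 [0.1226 0.1252 0.1264]
128 18 [0.1224 0.1252 0.1265]
132 11 [0.0904 0.1211 0.1248]
136 10 [-0.0021 -0.0007  0.0017]
```

View pics/g5.png

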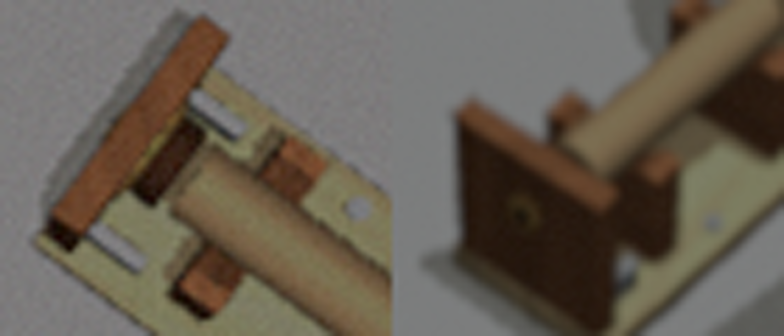

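The crop shows a gap of about 6 mm between the roller's bare end at (185,190) and the waiting knob at (170,160). The 9 N is V friction, because the regrip is loading the roller down and sideways. I'll servo the vertical and lateral forces to near zero while advancing.

```bash
cat > s7.py <<'E'
from h import *
from plant import manip,monitor
L=np.array([-X[1],X[0],0])
def F(n=5):
    v=[]
    for i in range(n): v.append(monitor.sense()["wrist_force"]); manip.sleep(.02)
    w=np.mean(v,0); return np.array([w@X,w@L,w[2]])
c=np.array(monitor.sense()["ee_pos"])
def step(f,dx):
    global c
    c=c+dx*X+np.clip(.00008*f[1],-.0003,.0003)*L+np.clip(.00008*(f[2]-.3),-.0003,.0003)*K
    manip.servo_line(list(c),speed=.008)
def show(t,f): 
    p=np.array(monitor.sense()["ee_pos"])-J; print(t,f.round(1),"x,l,z mm",(p@X*1e3).round(2),(p@L*1e3).round(2),(p[2]*1e3).round(2))
f=F(); show("start",f)
for i in range(12):
    step(f,0); f=F()
    if abs(f[1])<1.5 and abs(f[2])<2 : break
show(f"relaxed {i}",f)
c+= ((np.array(monitor.sense()["ee_pos"])-c)@X)*X
for i in range(30):
    f=F()
    if i%3==0: show(i,f)
    if f[0]<-6: break
    step(f,.0004 if f[0]>-3 else .0002)
show("end",F()); print(monitor.sense()["time"]); np.save("c.npy",c)
E
python3 s7.py
```

```text
start [-9.   3.6  7. ] x,l,z mm -64.43 0.85 51.48
relaxed 2 [-0.8 -0.7 -0.3] x,l,z mm -64.43 1.0 51.84
0 [-1.  -1.4 -0. ] x,l,z mm -64.44 1.04 51.84
3 [-1.7  0.7  0.9] x,l,z mm -63.16 0.96 51.81
6 [-1.2  0.6 -0.4] x,l,z mm -62.04 0.98 51.85
9 [-1.4 -0.2  0.4] x,l,z mm -60.83 0.99 51.84
12 [-1.8 -0.2  0.5] x,l,z mm -59.63 1.02 51.82
15 [-4.8  0.6  1.1] x,l,z mm -58.96 0.99 51.81
end [-5.8  0.3  0.5] x,l,z mm -58.96 0.98 51.84
31.525
```

Sliding friction is now about 1.3 N, and the roller stopped firmly after 5.5 mm, so it is home. I'll raise the push to about 11 N and check that it holds.

```bash
cat > s8.py <<'E'
from h import *
from plant import manip,monitor,vision
L=np.array([-X[1],X[0],0])
def F(n=8):
    v=[]
    for i in range(n): v.append(monitor.sense()["wrist_force"]); manip.sleep(.02)
    w=np.mean(v,0); return np.array([w@X,w@L,w[2]])
c=np.load("c.npy")
for i in range(15):
    f=F()
    if f[0]<-10.8: break
    c=c+.00012*X; manip.servo_line(list(c),speed=.008)
print(i,f.round(2))
for i in range(3): manip.sleep(.5); print(F().round(2))
s=monitor.sense(); print(s["time"],(np.array(s["ee_pos"])-J)@X,s["grip_width"])
t=cloud(vision.capture("top"))[150:340,300:480].reshape(-1,3)
al=(t-J)@X; la=(t-J)@L
for x0 in range(-20,120,10):
    k=(al>x0/1000)&(al<x0/1000+.01)&(abs(la)<.012)
    print(x0,np.percentile(t[k,2],[5,50,95]).round(4))
E
python3 s8.py
```

```text
7 [-11.46   1.56   2.02]
[-11.17   1.35   1.57]
[-11.11   1.76   2.05]
[-11.47   1.56   1.8 ]
36.2417 -0.05896710568806025 0.031157477712447892
-20 [0.0172 0.1003 0.1037]
-10 [0.0199 0.1008 0.1036]
0 [0.0191 0.0997 0.1032]
10 [0.0167 0.0993 0.1047]
20 [0.0172 0.1    0.1038]
30 [0.0171 0.0999 0.1036]
40 [0.0168 0.0999 0.104 ]
50 [0.0965 0.1001 0.1034]
60 [0.0974 0.1009 0.1038]
70 [0.0491 0.1005 0.1021]
80 [0.0188 0.1006 0.1032]
90 [0.0552 0.1002 0.1039]
100 [0.0986 0.1029 0.1062]
110 [0.1011 0.1071 0.1266]
```

The gap is closed, the roller is seated and level, and the push is steady at about 11 N, so I'll hand it in.

```bash
python3 -c "
from plant import manip
print(manip.close_job())"
```

```text
the job is handed in; nothing more can be done
None
```

The roller lies in both V blocks with its bare end against the waiting knob, and I handed the job in at about 36 s with the arm still gripping it and pushing steadily at about 11 N.

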